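# Fit a hose reducer to the bench dust port and hold its self-closing blast gate half open

## Task

Set up the bench dust port for a small tool hose: take the orange stepped reducer out of the crate of duct fittings and, with the blast gate still shut, put it wide end down into the port's socket, fully home and upright, without dropping it. Then draw the port's self-closing gate out by its black grip to half open, never as far as three quarters (that would rob the other tools of suction), and finish while still holding it steady there against its spring. Leave the other fittings in the crate and everything else on the bench where it is.

Things in the scene. Friction and masses are not known exactly. Their poses are not given: they have to be found in the camera images.
- dust_port: Bench dust port, fixed: a grey duct rises from a dark flange to an aluminium blast gate (110 x 116 mm in plan, 74 to 95 mm above the bench; blue spring tubes along both sides, 68 mm off centre) with an open round socket on top (outside 68, bore 60 mm, rim at 127 mm). Origin: on the bench, on the socket's axis; z up; -x is the way the gate draws out (towards the robot).
- socket_seat (a point): Centre of the ledge at the bottom of the socket, 95 mm above the bench, on which the reducer's wide end seats (axes as the port's). The ledge surrounds a 50 mm hole through which the gate's blade can be seen.
- socket_mouth (a point): Centre of the socket's rim, 32 mm above the seat, 127 mm above the bench.
- gate_blade (a joint): How far the steel gate blade is drawn out along the port's -x, in m: 0 shut (at the start), 0.060 fully open, 0.030 half. A spring pulls it shut: 3 N when shut, rising 1.5 N per 10 mm (7.5 N at half, 12 N at full), with 0.6 N friction; let go, it shuts. A 4 mm red line across the blade has just come wholly out of the gate's edge at half.
- grip_mid (a point): Middle of the gate's pull, 118 mm above the bench, 112 mm from the socket's axis when shut; moves with the blade, axes as the port's. The pull is an upright black plate, 12 mm thick along the draw, 46 mm wide, 91 to 140 mm above the bench, on a dark crossbar (10 x 152 mm, 81 to 91 mm above the bench) tied to the spring tubes by thin rods; shut, 51 mm are free between plate and gate edge.
- reducer: The orange plastic stepped reducer, an upright round tube standing on its wide end in the crate: diameter 56 mm up to 35 mm height (bottom edge chamfered 2 x 4 mm), 48 mm up to 60 mm, 38 mm up to its top at 100 mm, with a black-lined bore of 29 mm. About 80 to 150 g. Origin: centre of its lower (wide) end; z along its axis, up. It enters the socket with 2 mm to spare all round.
- crate: Plywood crate of duct fittings, 184 x 254 x 60 mm, walls and floor 6 mm, open on top, fixed to the bench. Origin: centre of its underside; y is its long side. The fittings stand in two rows of three about 80 mm apart, in any order.
- coupler: Grey plastic pipe coupler, ring 60 mm across and 45 mm high, in the crate: leave it there. Origin: centre of its underside.
- end_cap: Black round end cap, 62 mm across, 28 mm high, in the crate: leave it there. Origin: centre of its underside.
- hose_clamp: Steel band clamp, 62 mm across, 12 mm high, in the crate: leave it there. Origin: near the centre of its underside.
- elbow: Black 90 degree pipe elbow with grey ends lying flat, about 62 x 62 mm, 40 mm high, in the crate: leave it there. Origin: centre of its underside.
- bung: Beech bung, 54 mm across, 30 mm high, in the crate: leave it there. Origin: centre of its underside.
- brush_washer: Steel brush-washer can with a black lid, 84 mm across, 120 mm high, beyond the port and crate: leave it alone. Origin: centre of its underside.
- paint_jar: White paint jar, 60 mm across, 60 mm high, beyond the port and crate: leave it alone. Origin: centre of its underside.
- sanding_block: Cork sanding block with a red abrasive sole, 65 x 110 x 36 mm, on the bench close in front of the robot: leave it alone. Origin: centre of its underside.
Not all that is in view belongs to the job. Of the things that look like the reducer, the largest one is meant.

How it is judged:
By the outcome, as a careful person would: the job done as asked, in the order asked, and still so for the second after the job is handed in, while the arm keeps its last pose, push and grip.
It also fails if it takes over 58 s, if anything falls off the work surface, if the arm or the gripper's body presses on something with over 40 N, if the wrist force passes 120 N, or if a joint passes its speed limit or range.

## Robot

A 6-joint arm with a two-finger parallel gripper is mounted at the origin on the work surface. World frame = base frame: x ahead of the robot, y to its left, z up, the work surface at z = 0. Lengths are in mm, angles in rad, forces in N, time in s.
With the tool pointing down it reaches from about 325 to 925 mm from the base axis. Payload 3.1 kg.
Tool frame: the origin (TCP) lies on the centre line of the jaws, within the pads' length; the fingertips stand 19 mm ahead of it and the grasp point (between the pads) is the TCP; y points along the fingers, x is the direction in which the jaws open and shut, and the axes are right-handed (so a half turn about y gives the same grasp; the last joint's range is limited). The gripper opens to 85 mm and grips with 20 to 120 N. Pads are 22 mm wide; open, the fingers measure 114 mm over their backs; the gripper's body (76 mm by 85 mm) begins 54 mm behind the grasp point. The pads swing forward as they close: fully open they stand 13 mm farther back than shut.
Start: joints at [1.018, 0.217, 1.613, -0, 1.311, -0.112], TCP at [266.648, 565.277, 250.3] pointing down, gripper open.
Joint ranges: [-2.75, 2.75], [-0.78, 2.1], [0.31, 2.55], [-1.13, 4.27], [0.13, 2.63], [-2.58, 2.58]. Speed limits (rad/s): [2.79, 2.79, 3.14, 3.14, 3.14, 3.14].

## Interface

Orientations are given as a rotation vector (axis times angle).
In Python, from station import bot gives the robot as it stands.
- The arm moves only by the tool move_arm, never from a script. Its arguments are lists of equal length, an entry for each row: "offset": the shift along the tool's x, y, z in m, a list of three; "dr": the turn, a rotation vector about the tool's x, y, z in degrees, a list of three; "jaw": the opening, from 0 (shut) to 1 (fully open). In form: {"offset": [[dx, dy, dz], ...], "dr": [[wx, wy, wz], ...], "jaw": [jaw, ...]}. A call has 1 to 20 rows; each row shifts and turns the pose as measured when the row begins, along the tool's axes as they then stand; what a row does not reach is not made up. A row lasts 1/12 s, in which the tool goes at most 41.7 mm and 7.16 degrees, less where a joint would pass 70% of its speed; a pose out of reach is approached as far as the arm can. A call is refused whole if a number of a shift passes 0.0417 or a number of a turn 7.16, either way. A call with a gripper value outside its range is refused whole. The fingers move at their own pace and stop on an object; "squeeze" is the grip in N (left out, the last holds). Time passes only in rows, so rows that do not move let the fingers close. It gives the time, the measured TCP pose, the force and the opening at its end, in the units of the state.
- bot.observe(): the state, without advancing time (a new reading comes with each control period).
- bot.capture(name): name is "scene" or "top"; returns the picture (420x560x3 uint8, red, green, blue); there is no depth.
- bot.camera_params(name): a dict with "intrinsics" (3x3 intrinsics, pixels), "view" (4x4, takes a point from world to camera coordinates). Camera axes: x right, y down, z forward; pixel columns grow to the right and rows downward; lengths in mm; the calibration is good to about 2 mm. A picture is of the moment at which its call begins. camera_params takes no time and is no camera call.
- bot.sign_off(): hands the job in, once; it reports no verdict.
The state is a dict: "time_s": time; "joint_positions": joint angles; "qd": joint speeds; "joint_efforts": joint torques, N m; "ee_pos": TCP position; "ee_rot": TCP orientation; "force": force on the tool from outside, world axes, zero at the start; "ft_torque": the same for the moment, N m; "gripper_width": finger opening in mm.
Only numpy, scipy, OpenCV 4.12 (cv2) and the standard library are available. Lean on these libraries where they do the work, as an engineer would, in place of code of your own. Each camera call takes 0.05 s, during which the arm holds its last target.

## Working session

There is one attempt and no reset: what is moved stays moved. The work goes in short steps, Python scripts to look and compute and a tool call to move; the robot and the scene stay as the last step left them, time stands still between calls to the robot, and variables do not carry over. Pictures are saved under pics/ and viewed, and the job is handed in when it is done.

Besides the shell and the picture viewer there is one more tool, called as name(argument=value, ...) on one line, values as JSON. move_arm: Moves the arm, as the interface text tells. Its arguments: {"type":"object","properties":{"offset":{"type":"array","items":{"type":"array","items":{"type":"number"}}},"dr":{"type":"array","items":{"type":"array","items":{"type":"number"}}},"jaw":{"type":"array","items":{"type":"number"}},"squeeze":{"type":"number"}},"required":["offset","dr","jaw"]}

```bash
mkdir -p pics; ls; python3 - <<'E'
from station import bot
import cv2,numpy as np
for n in("scene","top"):
    im=bot.capture(n); cv2.imwrite(f"pics/{n}0.png",im[:,:,::-1]); p=bot.camera_params(n); print(n,np.array(p["intrinsics"]).round(2).tolist(),np.array(p["view"]).round(4).tolist())
print(bot.observe())
E
```

```text
pics
scene [[412.04, 0.0, 286.77], [0.0, 412.04, 207.84], [0.0, 0.0, 1.0]] [[0.7857, 0.6185, 0.0116, -452.3439], [0.4265, -0.528, -0.7344, -171.3425], [-0.4482, 0.5819, -0.6786, 1165.79], [0.0, 0.0, 0.0, 1.0]]
top [[488.37, 0.0, 287.28], [0.0, 488.37, 215.81], [0.0, 0.0, 1.0]] [[0.1649, -0.9863, -0.0034, -91.3572], [-0.9608, -0.1599, -0.2264, 576.0184], [0.2227, 0.0406, -0.974, 850.1177], [0.0, 0.0, 0.0, 1.0]]
{'time_s': 0.1, 'joint_positions': array([ 1.01775528e+00,  2.17704863e-01,  1.61477406e+00,  4.49273055e-05,
        1.31131840e+00, -1.12218938e-01]), 'qd': array([-4.87163847e-04, -1.38889059e-03, -3.35211818e-03,  3.15959935e-04,
       -4.32659955e-04,  8.19646527e-05]), 'joint_efforts': array([-9.45732318e-04, -3.98072648e+01, -3.04972887e+01, -1.95885077e-04,
        4.16513882e-03,  1.88949349e-05]), 'ee_pos': array([266.28892046, 564.66530759, 249.08239349]), 'ee_rot': array([-1.38702808, -0.87712785,  0.88041301]), 'force': array([ 0.18465052, -0.198952  , -0.32740176]), 'ft_torque': array([ 0.03071915, -0.02072414, -0.05140412]), 'gripper_width': 85.43457341218685}
```

View pics/scene0.png

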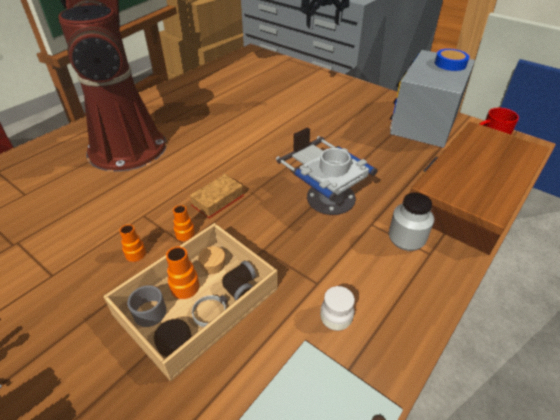

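View pics/top0.png

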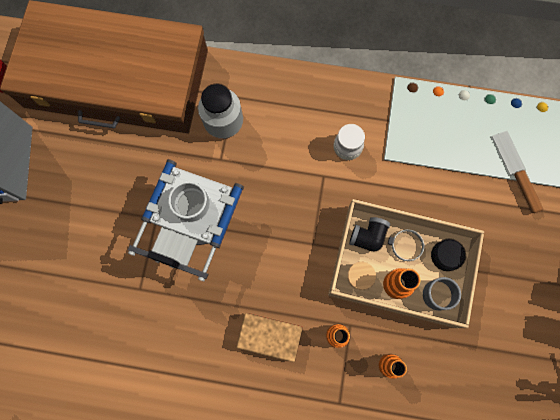

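The scene view shows the crate at about (190,295) with the orange reducer at (180,272). Two smaller decoys stand outside it at (131,243) and (181,223), and the port is at (333,165). In the top view the reducer's top is at about (408,280) and the socket at about (188,201). I'll zoom in and measure next.

```bash
cat > h.py <<'E'
import numpy as np,cv2
from station import bot
from scipy.spatial.transform import Rotation as R
def ray(n,px):
    p=bot.camera_params(n);K=np.array(p["intrinsics"]);V=np.array(p["view"])
    d=V[:3,:3].T@np.linalg.inv(K)@[px[0],px[1],1]; return -V[:3,:3].T@V[:3,3],d
def onz(n,px,z):
    o,d=ray(n,px); return (o+d*(z-o[2])/d[2])
def tri(pts):
    A=np.zeros((3,3));b=np.zeros(3)
    for n,px in pts:
        o,d=ray(n,px);d=d/np.linalg.norm(d);M=np.eye(3)-np.outer(d,d);A+=M;b+=M@o
    return np.linalg.solve(A,b)
def proj(n,X):
    p=bot.camera_params(n);K=np.array(p["intrinsics"]);V=np.array(p["view"])
    c=K@(V[:3,:3]@X+V[:3,3]);return c[:2]/c[2]
def cap(n,name,box=None,s=1):
    im=np.ascontiguousarray(bot.capture(n)[:,:,::-1]);cv2.imwrite(f"pics/{name}_raw.png",im)
    if box: x0,y0,x1,y1=box; cv2.imwrite(f"pics/{name}.png",cv2.resize(im[y0:y1,x0:x1],None,fx=s,fy=s,interpolation=cv2.INTER_CUBIC))
    return im
E
python3 - <<'E'
import cv2
a=cv2.imread('pics/top0.png');b=cv2.imread('pics/scene0.png')
r=lambda i,x0,y0,x1,y1:cv2.resize(i[y0:y1,x0:x1],(400,300),interpolation=cv2.INTER_CUBIC)
import numpy as np
cv2.imwrite('pics/z0.png',np.vstack([np.hstack([r(a,120,150,260,255+30)[:,:],r(a,330,200,490,320)]),np.hstack([r(b,265,110,405,215),r(b,100,215,280,350)])]))
E
```

```text
(no output)
```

View pics/z0.png

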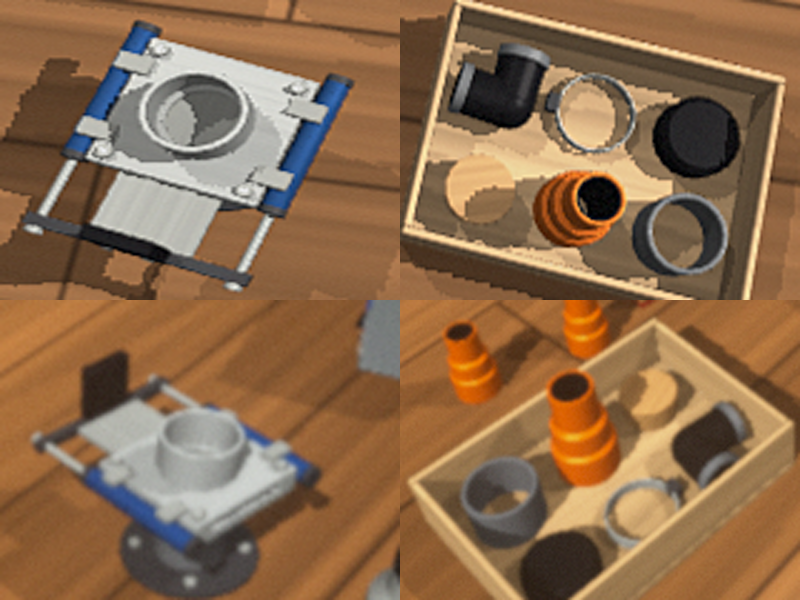

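```bash
python3 - <<'E'
import cv2,numpy as np
a=cv2.imread('pics/top0.png');b=cv2.imread('pics/scene0.png')
def r(i,x0,y0,w,h,s=8):
    o=cv2.resize(i[y0:y0+h,x0:x0+w],None,fx=s,fy=s,interpolation=cv2.INTER_CUBIC)
    for k in range(0,w,5): cv2.line(o,(k*s,0),(k*s,6 if k%10 else 14),(0,0,255),1)
    for k in range(0,h,5): cv2.line(o,(0,k*s),(6 if k%10 else 14,k*s),(0,0,255),1)
    return o
cv2.imwrite('pics/z1.png',np.hstack([r(a,160,175,50,70),r(b,315,140,50,70)]))
cv2.imwrite('pics/z2.png',np.hstack([r(a,120,240,100,50,4),r(b,270,120,100,50,4)]))
E
```

```text
(no output)
```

View pics/z1.png

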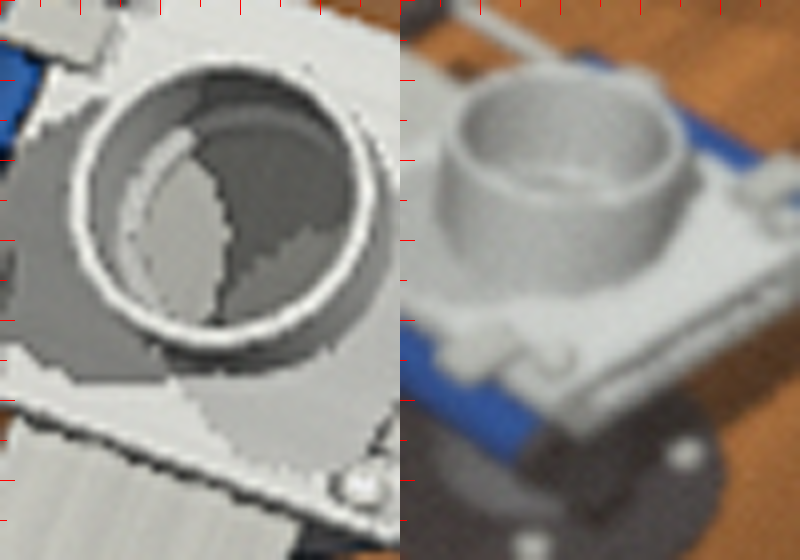

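View pics/z2.png

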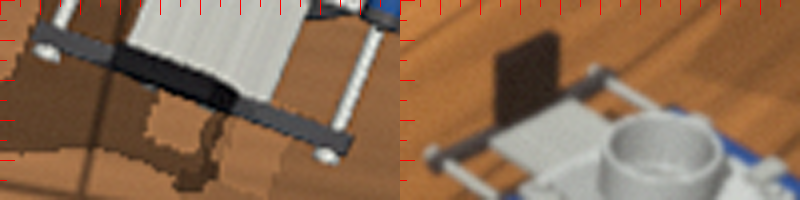

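```bash
python3 - <<'E'
from h import *
a=cv2.imread('pics/top0.png');b=cv2.imread('pics/scene0.png')
# rim
S=[("top",(187.4,200.4)),("scene",(335.8,156.4))]
t=tri(S);print("rim tri",t.round(1),"onz",onz("top",S[0][1],127).round(1),onz("scene",S[1][1],127).round(1))
# size check
for n,l,r in(("top",(168.3,199),(206.5,199)),("scene",(320.8,155),(351,155))):
    print(np.linalg.norm(onz(n,l,127)-onz(n,r,127)))
e1=onz("top",(129,247.7),91);e2=onz("top",(207.5,275.7),91)
print("bar",e1.round(1),e2.round(1),np.linalg.norm(e1-e2)); d=e2-e1; print("yaw of +x",np.degrees(np.arctan2(d[1],d[0]))+90)
hsv=cv2.cvtColor(a,cv2.COLOR_BGR2HSV);m=cv2.inRange(hsv,(100,120,60),(125,255,255));m[:150]=0;m[:,260:]=0;m[:,:100]=0;m[260:]=0
n,l,s,c=cv2.connectedComponentsWithStats(m)
cs=[]
for i in range(1,n):
    if s[i][4]>150:
        pts=np.argwhere(l==i)[:,::-1].astype(float);vx=cv2.fitLine(pts.astype(np.float32),cv2.DIST_L2,0,.01,.01).ravel()
        p=onz("top",c[i],90);q=onz("top",c[i]+10*vx[:2],90);dd=q-p;print("tube",c[i].round(1),p.round(1),np.degrees(np.arctan2(dd[1],dd[0])))
        cs.append(p)
print("mid",(cs[0]+cs[1])/2,np.linalg.norm(cs[0]-cs[1]),np.degrees(np.arctan2(*(cs[0]-cs[1])[[1,0]])))
# reducer
for n,im,box,zs in(("top",a,(380,255,425,305),106),("scene",b,(155,240,205,305),106)):
    x0,y0,x1,y1=box;h=cv2.cvtColor(im,cv2.COLOR_BGR2HSV)
    o=cv2.inRange(h,(3,150,90),(18,255,255))[y0:y1,x0:x1]
    dk=(im[y0:y1,x0:x1].max(2)<70).astype(np.uint8)
    k,l,s,c=cv2.connectedComponentsWithStats(dk)
    for i in range(1,k):
        if s[i][4]>40: print(n,"dark",s[i],c[i]+[x0,y0],onz(n,c[i]+[x0,y0],106).round(1))
    k,l,s,c=cv2.connectedComponentsWithStats(o);i=1+np.argmax(s[1:,4]);print(n,"orange",s[i][:4]+[x0,y0,0,0])
E
python3 - <<'E'
import cv2,numpy as np
a=cv2.imread('pics/top0.png');b=cv2.imread('pics/scene0.png')
def r(i,x0,y0,w,h,s=8):
    o=cv2.resize(i[y0:y0+h,x0:x0+w],None,fx=s,fy=s,interpolation=cv2.INTER_CUBIC)
    for k in range(0,w,5): cv2.line(o,(k*s,0),(k*s,6 if k%10 else 14),(0,0,255),1)
    for k in range(0,h,5): cv2.line(o,(0,k*s),(6 if k%10 else 14,k*s),(0,0,255),1)
    return o
cv2.imwrite('pics/z3.png',np.hstack([r(a,378,250,50,60),r(b,155,240,50,60)]))
E
```

```text
rim tri [569.7 182.1 124.4] onz [567.8 180.2 127. ] [572.3 180.6 127. ]
67.38103423185613
68.49874379842296
bar [472.7 274.6  91. ] [446.7 125.2  91. ] 151.6418641999461
yaw of +x -9.879371980548541
tube [157.  191.7] [583.4 248.7  90. ] -11.378378135022068
tube [227.2 214.5] [562.  112.4  90. ] -10.431640257362186
mid [572.70948557 180.52606418  90.        ] 137.90746957555587 81.10452583551066
top dark [ 21  16  17  17 225] [409.28888889 278.95111111] [ 497.7 -224.7  106. ]
top orange [383 268  38  31]
scene dark [ 14   9  15  11 121] [175.97520661 253.8677686 ] [ 498.7 -225.5  106. ]
scene orange [155 240  45  59]
```

View pics/z3.png

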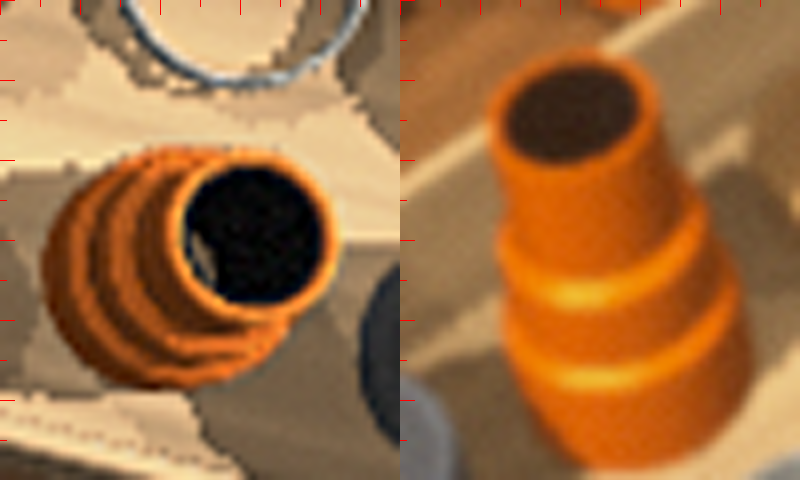

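```bash
cat >> h.py <<'E'
YAW=np.radians(-9.8)
PX=np.array([np.cos(YAW),np.sin(YAW),0])
def st(target=None,xdir=PX):
    s=bot.observe();r=R.from_rotvec(s["ee_rot"]);M=r.as_matrix()
    print("t",round(s["time_s"],2),"pos",s["ee_pos"].round(1),"F",s["force"].round(1),"w",round(s["gripper_width"],1),"j",s["joint_positions"].round(2))
    y=np.array([0,0,-1.]);
    out=[]
    for sg in(1,-1):
        x=sg*xdir;T=np.c_[x,y,np.cross(x,y)];out.append(np.degrees((r.inv()*R.from_matrix(T)).as_rotvec()))
    print("dr options",[o.round(1).tolist() for o in out])
    if target is not None: print("offset tool mm",(M.T@(np.array(target)-s["ee_pos"])).round(1))
    print("axes x",M[:,0].round(3),"z",M[:,2].round(3))
E
python3 -c "
from h import *
st([498,-225,230])"
```

```text
t 0.1 pos [266.3 564.7 249.1] F [ 0.2 -0.2 -0.3] w 85.4 j [ 1.02  0.22  1.61  0.    1.31 -0.11]
dr options [[0.1, 74.5, -0.1], [-0.1, -105.5, -0.1]]
offset tool mm [-615.3   20.3 -546.5]
axes x [ 0.427  0.904 -0.002] z [-0.904  0.427  0.   ]
```

move_arm(offset=[[0,-0.001,0],[0,-0.001,0],[0,-0.001,0],[0,-0.001,0],[0,-0.001,0],[0,-0.001,0],[0,-0.001,0],[0,-0.001,0],[0,-0.001,0],[0,-0.001,0],[0,0,0]], dr=[[0,7,0],[0,7,0],[0,7,0],[0,7,0],[0,7,0],[0,7,0],[0,7,0],[0,7,0],[0,7,0],[0,7,0],[0,4,0]], jaw=[1,1,1,1,1,1,1,1,1,1,1], squeeze=50)

```text
time_s: 1.02
ee_pos: [263.4, 560.0, 250.1]
ee_rot: [-1.582, 0.162, -0.149]
force: [0.2, -0.2, 0.6]
gripper_width: 85.4
```

```bash
python3 -c "
from h import *
st([498,-225,230])"
```

```text
t 1.02 pos [263.4 560.  250.1] F [ 0.2 -0.2  0.6] w 85.4 j [ 1.02  0.22  1.62 -0.    1.33  1.22]
dr options [[1.0, -1.5, -0.4], [0.6, 178.5, 1.6]]
offset tool mm [ 384.3   30.3 -723.3]
axes x [ 0.981 -0.196 -0.007] z [ 0.196  0.98  -0.018]
```

move_arm(offset=[[0.019,-0.001,-0.036],[0.019,-0.001,-0.036],[0.019,-0.001,-0.036],[0.019,-0.001,-0.036],[0.019,-0.001,-0.036],[0.019,-0.001,-0.036],[0.019,-0.001,-0.036],[0.019,-0.001,-0.036],[0.019,-0.001,-0.036],[0.019,-0.001,-0.036],[0.019,-0.001,-0.036],[0.019,-0.001,-0.036],[0.019,-0.001,-0.036],[0.019,-0.001,-0.036],[0.019,-0.001,-0.036],[0.019,-0.001,-0.036],[0.019,-0.001,-0.036],[0.019,-0.001,-0.036]], dr=[[1,-1.5,-0.4],[0,0,0],[0,0,0],[0,0,0],[0,0,0],[0,0,0],[0,0,0],[0,0,0],[0,0,0],[0,0,0],[0,0,0],[0,0,0],[0,0,0],[0,0,0],[0,0,0],[0,0,0],[0,0,0],[0,0,0]], jaw=[1,1,1,1,1,1,1,1,1,1,1,1,1,1,1,1,1,1])

```text
time_s: 2.52
ee_pos: [486.5, -151.0, 258.4]
ee_rot: [-1.572, 0.132, -0.118]
force: [-0.1, 0.2, 0.3]
gripper_width: 85.4
```

```bash
python3 -c "
from h import *
st([498,-225,180])"
```

```text
t 2.52 pos [ 486.5 -151.   258.4] F [-0.1  0.2  0.3] w 85.4 j [-0.43 -0.03  1.87 -0.01  1.31 -0.27]
dr options [[0.3, 0.7, -0.5], [-0.7, -179.3, -0.5]]
offset tool mm [ 23.7  78.5 -70.8]
axes x [ 0.987 -0.158 -0.008] z [ 0.158  0.987 -0.005]
```

move_arm(offset=[[0.008,0,-0.024],[0.008,0,-0.024],[0.008,0,-0.023],[0,0.025,0],[0,0.025,0],[0,0.02,0],[0,0,0]], dr=[[0.3,0.7,-0.5],[0,0,0],[0,0,0],[0,0,0],[0,0,0],[0,0,0],[0,0,0]], jaw=[1,1,1,1,1,1,1])

```text
time_s: 3.1
ee_pos: [499.6, -241.1, 185.6]
ee_rot: [-1.57, 0.142, -0.149]
force: [-0.4, 0.3, -0.5]
gripper_width: 85.3
```

```bash
python3 -c "
from h import *
st([498,-225,86])
cap('top','t1',(350,190,490,330),4);cap('scene','s1',(100,150,280,350),3)"
```

```text
t 3.1 pos [ 499.6 -241.1  185.6] F [-0.4  0.3 -0.5] w 85.3 j [-0.58  0.13  1.84 -0.    1.16 -0.39]
dr options [[0.2, -0.8, 0.2], [-0.4, 179.2, 0.4]]
offset tool mm [-4.9 99.5 15.9]
axes x [ 0.983 -0.184  0.004] z [ 0.184  0.983 -0.004]
```

View pics/t1.png

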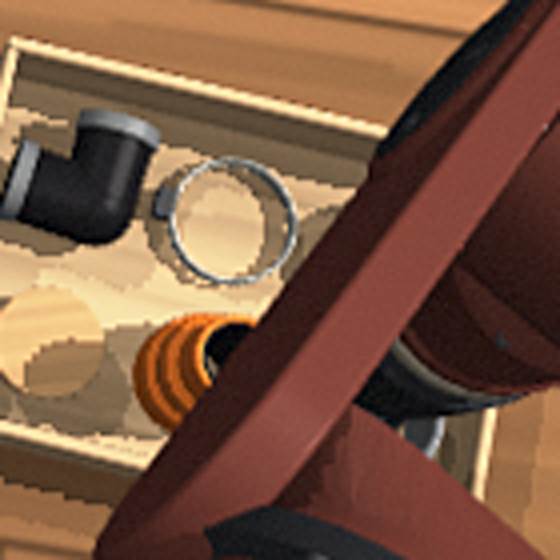

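View pics/s1.png

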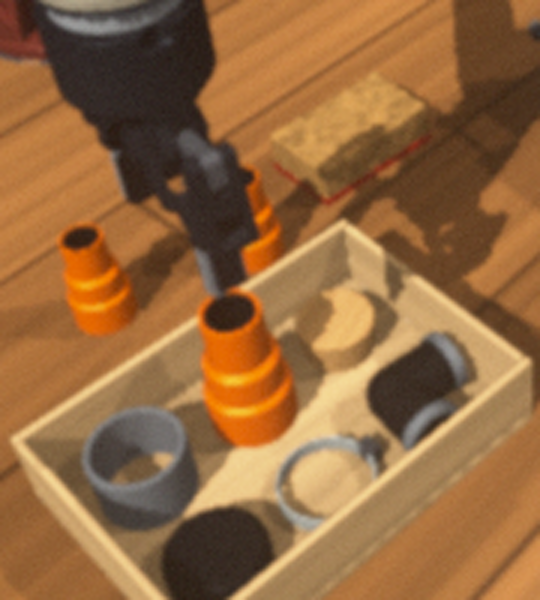

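The gripper is above the reducer, which stands at about (233,370) in the crop. It overshot by some 16 mm in y, so I'll correct at height before going down.

move_arm(offset=[[-0.003,0.005,0.008],[-0.002,0.005,0.005],[0,0,0],[0,0,0],[0,0,0]], dr=[[0.2,-0.8,0.2],[0,0,0],[0,0,0],[0,0,0],[0,0,0]], jaw=[1,1,1,1,1])

```text
time_s: 3.62
ee_pos: [502.1, -227.0, 184.5]
ee_rot: [-1.574, 0.12, -0.142]
force: [-0.2, -0.2, 0.0]
gripper_width: 85.4
```

```bash
python3 -c "
from h import *
st([498,-225,86])"
```

```text
t 3.62 pos [ 502.1 -227.   184.5] F [-0.2 -0.2  0. ] w 85.4 j [-0.55  0.12  1.86  0.    1.15 -0.39]
dr options [[0.3, 0.3, 0.9], [1.3, -179.7, -0.5]]
offset tool mm [-5.8 98.5  1.9]
axes x [ 0.986 -0.166  0.015] z [ 0.166  0.986 -0.006]
```

move_arm(offset=[[-0.003,0.012,0.001],[-0.003,0.015,0.001],[0,0.015,0],[0,0.015,0],[0,0.015,0],[0,0.01,0],[0,0,0]], dr=[[0.3,0.3,0.9],[0,0,0],[0,0,0],[0,0,0],[0,0,0],[0,0,0],[0,0,0]], jaw=[1,1,1,1,1,1,1])

```text
time_s: 4.2
ee_pos: [498.8, -225.2, 100.7]
ee_rot: [-1.57, 0.133, -0.138]
force: [-0.3, -0.1, 0.1]
gripper_width: 85.3
```

```bash
python3 -c "
from h import *
st([498,-225,86]);cap('scene','s2',(100,150,280,350),3)"
```

```text
t 4.2 pos [ 498.8 -225.2  100.7] F [-0.3 -0.1  0.1] w 85.3 j [-0.55  0.23  1.91 -0.    1.   -0.38]
dr options [[0.2, -0.1, 0.2], [-0.3, 179.9, 0.3]]
offset tool mm [-0.8 14.7  0.1]
axes x [ 0.985 -0.172  0.004] z [ 0.172  0.985 -0.003]
```

View pics/s2.png

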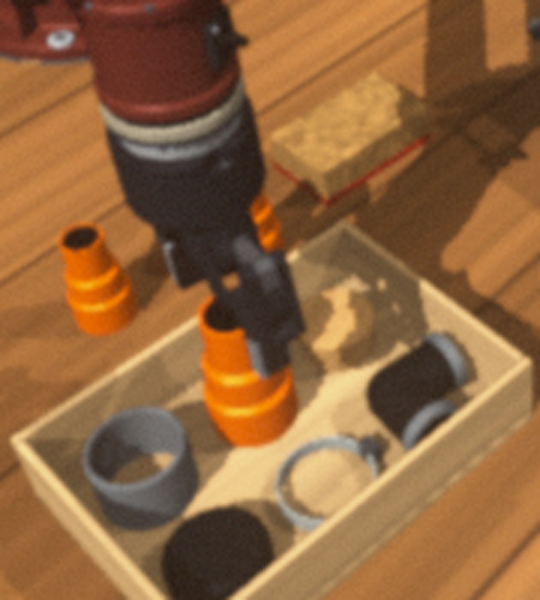

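The fingers straddle the upper section cleanly. I'll go about 13 mm lower and close.

move_arm(offset=[[-0.001,0.007,0],[0,0.006,0],[0,0,0],[0,0,0],[0,0,0],[0,0,0],[0,0,0],[0,0,0],[0,0,0],[0,0,0]], dr=[[0.2,0,0.2],[0,0,0],[0,0,0],[0,0,0],[0,0,0],[0,0,0],[0,0,0],[0,0,0],[0,0,0],[0,0,0]], jaw=[1,1,1,0.2,0.2,0.2,0.2,0.2,0.2,0.2], squeeze=50)

```text
time_s: 5.08
ee_pos: [500.8, -227.0, 91.2]
ee_rot: [-1.569, 0.13, -0.141]
force: [-0.2, -0.3, -1.2]
gripper_width: 36.4
```

```bash
python3 -c "
from h import *
st([498,-225,86])"
```

```text
t 5.08 pos [ 500.8 -227.    91.2] F [-0.2 -0.3 -1.2] w 36.4 j [-0.55  0.25  1.91  0.    0.98 -0.38]
dr options [[0.1, -0.1, 0.4], [-0.6, 179.9, 0.2]]
offset tool mm [-3.1  5.1  1.5]
axes x [ 0.985 -0.172  0.007] z [ 0.172  0.985 -0.002]
```

move_arm(offset=[[0,-0.005,0],[0,-0.01,0],[0,-0.02,0],[0,-0.025,0],[0,-0.025,0],[0,-0.025,0],[0,-0.025,0],[0,-0.015,0],[0,-0.01,0],[0,0,0],[0,0,0]], dr=[[0,0,0],[0,0,0],[0,0,0],[0,0,0],[0,0,0],[0,0,0],[0,0,0],[0,0,0],[0,0,0],[0,0,0],[0,0,0]], jaw=[0.1,0.1,0.1,0.1,0.1,0.1,0.1,0.1,0.1,0.1,0.1])

```text
time_s: 6.0
ee_pos: [498.2, -225.4, 263.9]
ee_rot: [-1.569, 0.131, -0.14]
force: [-0.4, -0.2, -1.3]
gripper_width: 36.9
```

```bash
python3 -c "
from h import *
st([570,180.5,260]);cap('scene','s3',(100,100,280,350),3)"
```

```text
t 6.0 pos [ 498.2 -225.4  263.9] F [-0.4 -0.2 -1.3] w 36.9 j [-0.55  0.04  1.79  0.    1.31 -0.38]
dr options [[0.1, -0.1, 0.4], [-0.6, 179.9, 0.2]]
offset tool mm [  1.    3.2 412.2]
axes x [ 0.985 -0.172  0.006] z [ 0.172  0.985 -0.002]
```

View pics/s3.png

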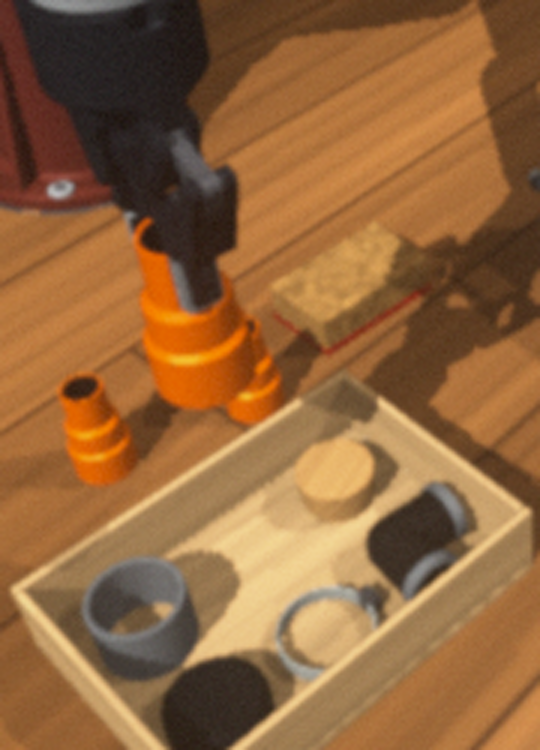

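Reducer is held upright and the crate is otherwise unchanged. I'll carry it to the port.

move_arm(offset=[[0,0,0.01],[0,0,0.02],[0,0,0.03],[0,0,0.03],[0,0,0.03],[0,0,0.03],[0,0,0.03],[0,0,0.03],[0,0,0.03],[0,0,0.03],[0,0,0.03],[0,0,0.03],[0,0,0.025],[0,0,0.02],[0,0,0.01],[0,0,0.005],[0,0,0],[0,0,0]], dr=[[0,0,0],[0,0,0],[0,0,0],[0,0,0],[0,0,0],[0,0,0],[0,0,0],[0,0,0],[0,0,0],[0,0,0],[0,0,0],[0,0,0],[0,0,0],[0,0,0],[0,0,0],[0,0,0],[0,0,0],[0,0,0]], jaw=[0.1,0.1,0.1,0.1,0.1,0.1,0.1,0.1,0.1,0.1,0.1,0.1,0.1,0.1,0.1,0.1,0.1,0.1])

```text
time_s: 7.55
ee_pos: [548.5, 187.0, 230.4]
ee_rot: [-1.565, 0.178, -0.096]
force: [0.3, -0.5, -1.5]
gripper_width: 36.9
```

```bash
python3 -c "
from h import *
st([570,180.5,240])"
```

```text
t 7.55 pos [548.5 187.  230.4] F [ 0.3 -0.5 -1.5] w 36.9 j [0.2  0.17 1.71 0.02 1.31 0.37]
dr options [[0.2, -0.2, -3.0], [4.7, 179.7, 0.3]]
offset tool mm [ 21.8 -10.8  -2.7]
axes x [ 0.983 -0.173 -0.052] z [ 0.174  0.985 -0.004]
```

move_arm(offset=[[0.008,-0.008,0],[0.008,-0.004,-0.002],[0.005,0,0],[0,0,0],[0,0,0]], dr=[[0.2,-0.2,-3.0],[0,0,0],[0,0,0],[0,0,0],[0,0,0]], jaw=[0.1,0.1,0.1,0.1,0.1])

```text
time_s: 7.97
ee_pos: [569.5, 175.6, 240.7]
ee_rot: [-1.57, 0.142, -0.136]
force: [0.4, 0.1, -1.0]
gripper_width: 37.1
```

```bash
python3 -c "
from h import *
st([570,180.5,240]);cap('scene','s4',(265,50,405,190),4);cap('top','t4',(110,130,270,270),4)"
```

```text
t 7.97 pos [569.5 175.6 240.7] F [ 0.4  0.1 -1. ] w 37.1 j [ 0.18  0.17  1.69 -0.    1.29  0.36]
dr options [[0.2, -0.3, -0.2], [0.3, 179.7, 0.3]]
offset tool mm [-0.4  0.7  4.9]
axes x [ 0.984 -0.176 -0.003] z [ 0.176  0.984 -0.004]
```

View pics/s4.png

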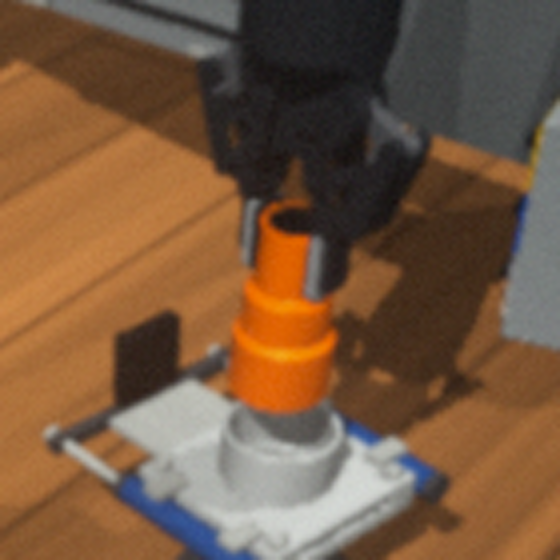

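View pics/t4.png

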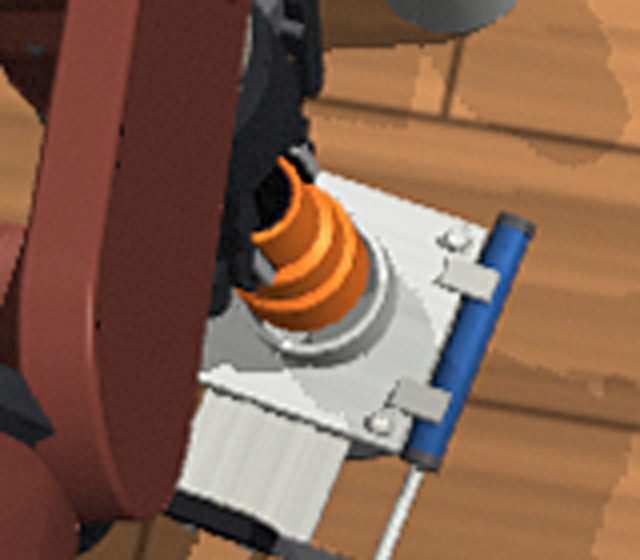

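```bash
cat >> h.py <<'E'
def redmid(im,rows,x0=300,x1=370):
    h=cv2.cvtColor(im,cv2.COLOR_BGR2HSV);m=cv2.inRange(h,(2,170,100),(16,255,255))
    for r in rows:
        c=np.where(m[r,x0:x1])[0]+x0
        if len(c): print(r,c.min(),c.max()+1,(c.min()+c.max())/2,len(c))
E
python3 -c "
from h import *
im=cv2.imread('pics/s4_raw.png');redmid(im,range(100,156,3))
for z in (127,156,170,190,215,255): print(z,proj('scene',np.array([569.5,175.6,z])).round(1),proj('scene',np.array([570,180.5,z])).round(1),proj('top',np.array([569.5,175.6,z])).round(1))
im=cv2.imread('pics/t4_raw.png');redmid(im,range(168,214,3),165,210)
"
```

```text
100 301 342 321.0 11
103 300 333 316.0 9
106 313 334 323.0 7
109 313 342 327.0 18
112 300 342 320.5 16
115 301 342 321.0 17
118 306 365 335.0 17
121 300 363 331.0 22
124 303 350 326.0 23
127 304 357 330.0 24
130 311 348 329.0 26
133 322 350 335.5 28
136 322 355 338.0 28
139 323 349 335.5 18
142 322 349 335.0 27
145 321 348 334.0 27
148 322 347 334.0 25
151 328 343 335.0 15
127 [333.5 156.9] [334.9 156. ] [190.2 199.9]
156 [334.7 146.2] [336.1 145.3] [186.8 195.5]
170 [335.3 140.8] [336.7 139.9] [185.1 193.3]
190 [336.1 132.9] [337.6 132. ] [182.6 190. ]
215 [337.2 122.7] [338.7 121.9] [179.2 185.6]
255 [339.1 105.6] [340.6 104.7] [173.4 178. ]
171 180 184 181.5 4
174 182 198 189.5 4
177 183 207 194.5 8
180 183 194 188.0 11
183 181 196 188.0 15
186 178 198 187.5 19
189 173 200 186.0 25
192 176 202 188.5 24
195 179 202 190.0 22
198 179 202 190.0 23
201 178 201 189.0 23
204 171 199 184.5 24
207 175 197 185.5 22
210 177 193 184.5 10
```

move_arm(offset=[[0,0.003,0.003],[0,0.006,0.002],[0,0.004,0],[0,0,0],[0,0,0]], dr=[[0.2,-0.3,-0.2],[0,0,0],[0,0,0],[0,0,0],[0,0,0]], jaw=[0.1,0.1,0.1,0.1,0.1])

```text
time_s: 8.48
ee_pos: [569.3, 181.1, 224.9]
ee_rot: [-1.567, 0.136, -0.133]
force: [0.5, -1.0, -1.3]
gripper_width: 36.8
```

```bash
python3 -c "
from h import *
st([569.7,181,216]);a=cap('scene','s5',(295,100,375,190),7);cap('top','t5',(150,160,230,240),7);redmid(a,range(130,165,2),318,356)"
```

```text
t 8.48 pos [569.3 181.1 224.9] F [ 0.5 -1.  -1.3] w 36.8 j [0.19 0.18 1.7  0.   1.26 0.36]
dr options [[0.0, -0.0, -0.1], [0.2, 180.0, 0.0]]
offset tool mm [ 0.5  8.9 -0.1]
axes x [ 0.985 -0.17  -0.002] z [ 0.17   0.985 -0.   ]
130 326 356 340.5 21
132 325 349 336.5 20
134 324 349 336.0 25
136 323 349 335.5 26
138 324 350 336.5 26
140 324 350 336.5 26
142 324 350 336.5 23
144 323 349 335.5 19
146 322 349 335.0 27
148 323 349 335.5 26
150 324 348 335.5 24
152 324 347 335.0 23
154 326 346 335.5 20
156 329 343 335.5 14
```

View pics/s5.png

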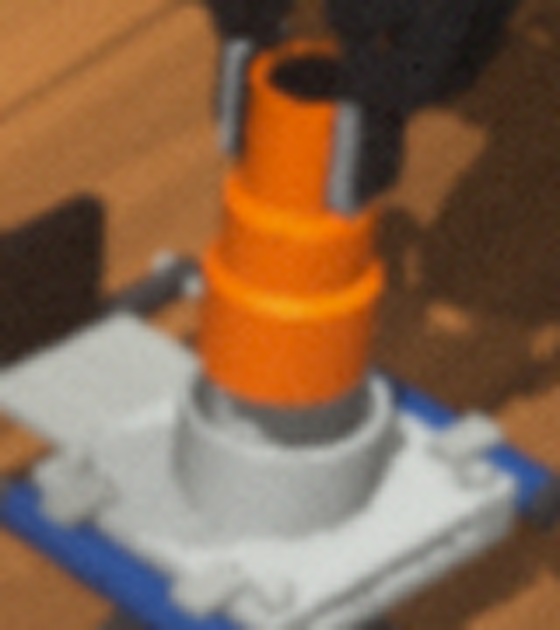

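View pics/t5.png

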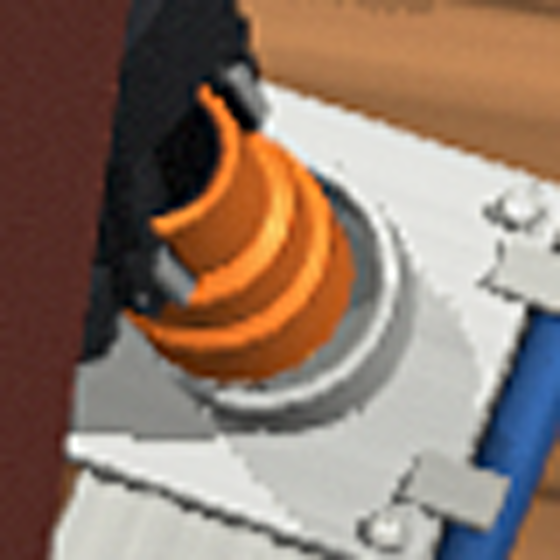

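```bash
python3 - <<'E'
from h import *
a=cv2.imread('pics/top0.png')
g=cv2.cvtColor(a,cv2.COLOR_BGR2GRAY).astype(float)
def edges(g,c,rr,sign,n=72):
    P=[]
    for t in np.linspace(0,2*np.pi,n,endpoint=False):
        r=np.arange(rr[0],rr[1],.1);x=c[0]+r*np.cos(t);y=c[1]+r*np.sin(t)
        v=cv2.remap(cv2.GaussianBlur(g,(0,0),.7).astype(np.float32),x.astype(np.float32)[None],y.astype(np.float32)[None],cv2.INTER_LINEAR)[0]
        d=np.gradient(v)*sign;k=np.argmax(d)
        P.append((x[k],y[k],d[k]))
    return np.array(P)
# inner edge of bright ring (dark inside->bright)
P=edges(g,(187.4,200.4),(14.5,18.5),+1)
e=cv2.fitEllipse(P[P[:,2]>.5][:,:2].astype(np.float32));print("top inner",len(P[P[:,2]>.5]),e)
# predicted inner ellipse for a 30mm-radius circle at (X,Y,127)
def pe(n,X,Y,z,r): 
    q=np.array([proj(n,np.array([X+r*np.cos(t),Y+r*np.sin(t),z])) for t in np.linspace(0,6.28,60)]);return cv2.fitEllipse(q.astype(np.float32))
print(pe("top",569.7,181,127,30))
b=cv2.imread('pics/scene0.png');print(pe("scene",569.7,181,127,34),pe("scene",569.7,181,127,30))
# reducer in top t5: orange right/bottom boundary, fit circle with known radius
t=cv2.imread('pics/t5_raw.png');h=cv2.cvtColor(t,cv2.COLOR_BGR2HSV);m=cv2.inRange(h,(2,150,60),(18,255,255));m[:,:165]=0;m[:,212:]=0;m[:165]=0;m[222:]=0
hull=cv2.convexHull(np.argwhere(m)[:,::-1].astype(np.int32)).reshape(-1,2);print(hull.tolist())
for z in (136,140,144): print(z,pe("top",569.3,181.1,z,28))
E
```

```text
top inner 72 ((187.2515411376953, 199.0888671875), (32.086490631103516, 34.14667892456055), 62.1147575378418)
((187.19847106933594, 199.45599365234375), (32.491943359375, 34.45286560058594), 63.07250213623047)
((334.9672546386719, 156.12820434570312), (17.540555953979492, 30.313053131103516), 95.12460327148438) ((334.96051025390625, 156.0756072998047), (15.474509239196777, 26.7446346282959), 95.12360382080078)
[[211, 178], [199, 203], [197, 207], [194, 210], [186, 214], [178, 213], [174, 211], [169, 206], [168, 204], [165, 173], [165, 170], [166, 165], [188, 170], [191, 171]]
136 ((186.04690551757812, 198.31326293945312), (30.620561599731445, 32.49354553222656), 63.137508392333984)
140 ((185.5738067626953, 197.7117919921875), (30.751293182373047, 32.643890380859375), 63.18871307373047)
144 ((185.09632873535156, 197.10476684570312), (30.88314437866211, 32.79563903808594), 63.23974609375)
```

move_arm(offset=[[0.001,0.004,-0.001],[0,0.005,0],[0,0.005,0],[0,0.003,0],[0,0.002,0]], dr=[[0,0,0],[0,0,0],[0,0,0],[0,0,0],[0,0,0]], jaw=[0.1,0.1,0.1,0.1,0.1])

```text
time_s: 9.0
ee_pos: [570.9, 180.0, 205.4]
ee_rot: [-1.566, 0.134, -0.134]
force: [0.4, -0.9, -1.4]
gripper_width: 36.9
```

```bash
python3 -c "
from h import *
st([570.6,180.5,180]);a=cap('scene','s6',(295,100,375,190),7);cap('top','t6',(150,160,230,240),7);redmid(a,range(140,165,2),318,356)"
```

```text
t 9.0 pos [570.9 180.  205.4] F [ 0.4 -0.9 -1.4] w 36.9 j [0.19 0.2  1.72 0.   1.22 0.36]
dr options [[-0.0, 0.0, -0.0], [-0.0, -180.0, 0.0]]
offset tool mm [-0.3 25.4  0.4]
axes x [ 0.985 -0.17  -0.   ] z [0.17  0.985 0.   ]
140 326 349 337.0 18
142 326 349 337.0 23
144 323 349 335.5 26
146 323 350 336.0 27
148 323 350 336.0 27
150 324 350 336.5 23
152 324 348 335.5 16
154 324 347 335.0 23
156 323 347 334.5 24
158 324 347 335.0 23
160 326 346 335.5 20
162 329 343 335.5 14
```

View pics/s6.png

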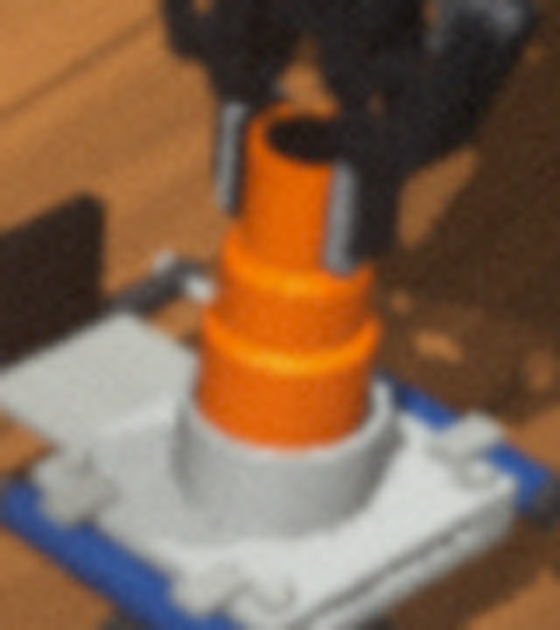

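View pics/t6.png

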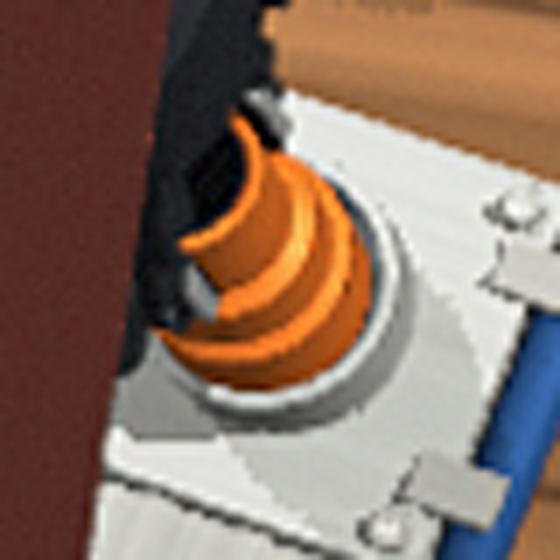

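It is entering the bore with no contact force. The orange spans 197–370 against a rim of 180–395 in the scene crop. Continuing down gently.

move_arm(offset=[[0.0005,0.005,0.0005],[0,0.005,0],[0,0.005,0],[0,0.003,0],[0,0.001,0]], dr=[[0,0,0],[0,0,0],[0,0,0],[0,0,0],[0,0,0]], jaw=[0.1,0.1,0.1,0.1,0.1])

```text
time_s: 9.52
ee_pos: [571.7, 180.5, 185.0]
ee_rot: [-1.566, 0.134, -0.135]
force: [-0.7, 0.0, -1.4]
gripper_width: 37.1
```

move_arm(offset=[[0,0.002,0],[0,0.002,0],[0,0.002,0]], dr=[[0,0,0],[0,0,0],[0,0,0]], jaw=[0.1,0.1,0.1])

```text
time_s: 9.77
ee_pos: [571.7, 180.4, 179.2]
ee_rot: [-1.567, 0.134, -0.134]
force: [-5.3, -1.0, 12.5]
gripper_width: 36.9
```

```bash
python3 -c "
from h import *
st([570.6,180.5,180]);a=cap('scene','s7',(295,100,375,190),7);cap('top','t7',(150,160,230,240),7)"
```

```text
t 9.77 pos [571.7 180.4 179.2] F [-5.3 -1.  12.5] w 36.9 j [ 0.19  0.23  1.73 -0.    1.17  0.36]
dr options [[0.0, 0.0, -0.0], [-0.0, -180.0, -0.0]]
offset tool mm [-1.1 -0.8 -0.1]
axes x [ 0.985 -0.17  -0.   ] z [ 0.17   0.985 -0.   ]
```

View pics/s7.png

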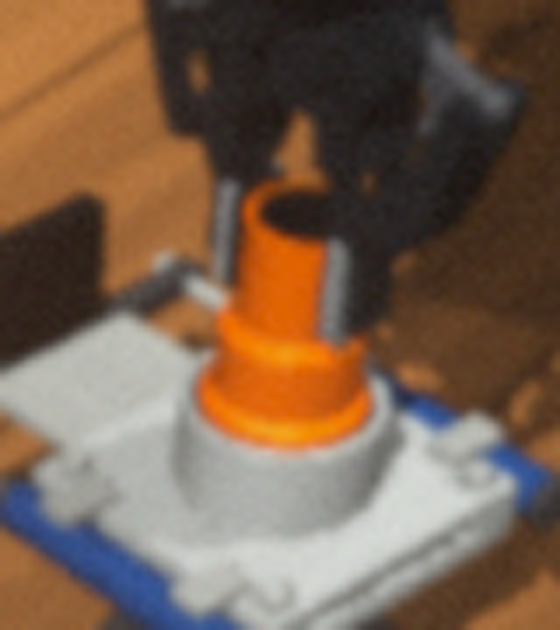

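View pics/t7.png

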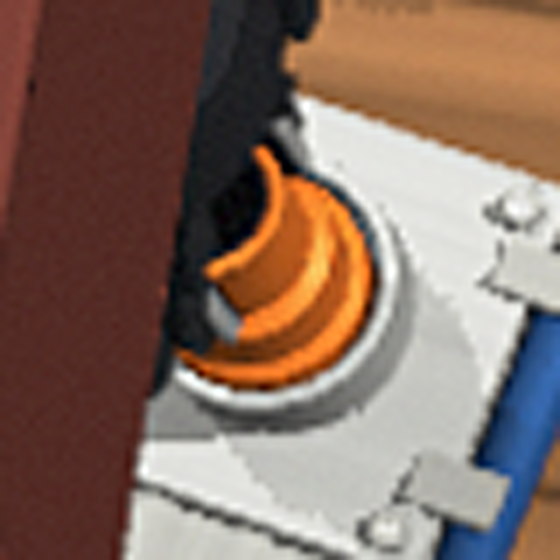

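Seated: the 35 mm step sits just above the rim, and Fz is 12.5 N at the expected height. I'll release and rise.

move_arm(offset=[[-0.0005,-0.0005,0],[0,0,0],[0,0,0],[0,0,0],[0,0,0],[0,-0.008,0],[0,-0.015,0],[0,-0.02,0],[0,-0.015,0],[0,-0.01,0],[0,0,0]], dr=[[0,0,0],[0,0,0],[0,0,0],[0,0,0],[0,0,0],[0,0,0],[0,0,0],[0,0,0],[0,0,0],[0,0,0],[0,0,0]], jaw=[0.1,0.75,0.75,0.75,0.75,0.75,0.75,0.75,0.75,0.75,0.75])

```text
time_s: 10.78
ee_pos: [571.2, 180.7, 251.7]
ee_rot: [-1.566, 0.134, -0.134]
force: [0.5, -0.2, 0.5]
gripper_width: 64.0
```

```bash
python3 -c "
from h import *
P=np.array([570.3,180.9,0])-112*PX; print(P)
st([P[0],P[1],210]);cap('scene','s8',(265,50,405,215),4)"
```

```text
[459.93431537 199.96346391   0.        ]
t 10.78 pos [571.2 180.7 251.7] F [ 0.5 -0.2  0.5] w 64.0 j [0.19 0.16 1.68 0.   1.3  0.36]
dr options [[-0.0, 0.0, 0.0], [0.0, -180.0, 0.1]]
offset tool mm [-112.9   41.7    0. ]
axes x [ 0.985 -0.17   0.   ] z [0.17  0.985 0.001]
```

View pics/s8.png

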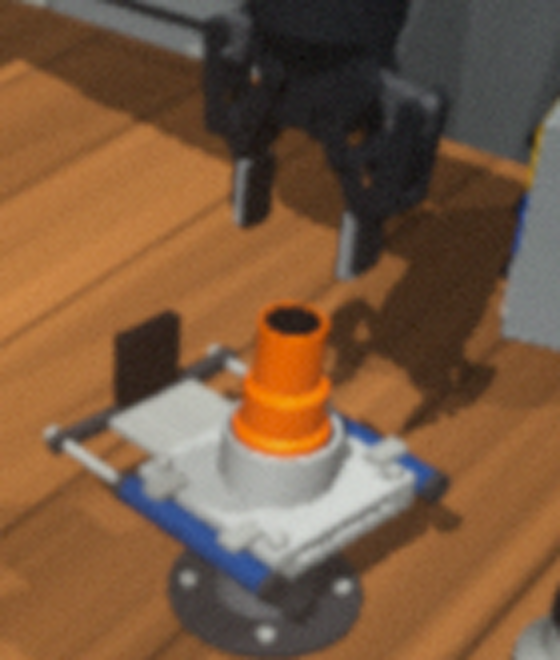

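The reducer stands upright in the socket and the gate is still shut, with the plate at about (147,357). I'll move over the grip.

move_arm(offset=[[-0.01,0,0],[-0.02,0,0],[-0.025,0,0],[-0.025,0,0],[-0.015,0,0],[-0.008,0,0],[0,0,0],[0,0,0]], dr=[[0,0,0],[0,0,0],[0,0,0],[0,0,0],[0,0,0],[0,0,0],[0,0,0],[0,0,0]], jaw=[0.65,0.65,0.65,0.65,0.65,0.65,0.65,0.65])

```text
time_s: 11.5
ee_pos: [457.6, 197.6, 242.0]
ee_rot: [-1.571, 0.147, -0.123]
force: [0.5, 0.6, 1.1]
gripper_width: 55.7
```

```bash
python3 -c "
from h import *
P=np.array([570.3,180.9,0])-112*PX
st([P[0],P[1],125]);a=cap('scene','s9',(265,50,405,215),4)
d=(a[:,:,:].max(2)<70).astype(np.uint8);x=d[115:160,285:315]
print(np.array([proj('scene',P+[0,0,140])]),onz('scene',(301.8,134),140))"
```

```text
t 11.5 pos [457.6 197.6 242. ] F [0.5 0.6 1.1] w 55.7 j [ 0.27 -0.04  1.91  0.    1.29  0.44]
dr options [[0.3, -0.0, -0.8], [1.3, 179.9, 0.5]]
offset tool mm [  3.6 116.9   3.4]
axes x [ 0.985 -0.171 -0.014] z [ 0.171  0.985 -0.005]
[[301.18127945 130.73582867]] [469.56927711 189.49299214 140.        ]
```

View pics/s9.png

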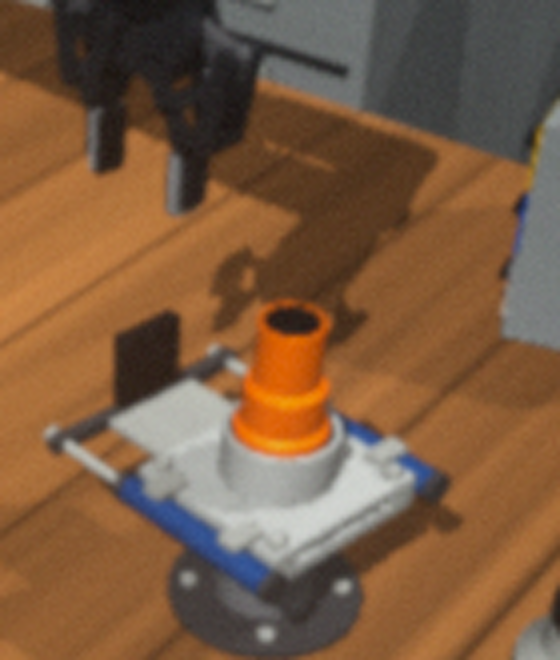

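move_arm(offset=[[0.002,0.015,0.002],[0.002,0.02,0.001],[0,0.02,0],[0,0.02,0],[0,0.01,0],[0,0,0],[0,0,0]], dr=[[0.3,0,-0.8],[0,0,0],[0,0,0],[0,0,0],[0,0,0],[0,0,0],[0,0,0]], jaw=[0.65,0.65,0.65,0.65,0.65,0.65,0.65])

```text
time_s: 12.13
ee_pos: [470.4, 199.3, 155.6]
ee_rot: [-1.565, 0.132, -0.144]
force: [0.5, 0.6, -0.8]
gripper_width: 55.6
```

```bash
python3 -c "
from h import *
P=np.array([570.3,180.9,0])-112*PX
st([P[0],P[1],122]);a=cap('scene','s10',(265,50,405,215),4)"
```

```text
t 12.13 pos [470.4 199.3 155.6] F [ 0.5  0.6 -0.8] w 55.6 j [ 0.26  0.07  1.96 -0.    1.09  0.44]
dr options [[-0.1, -0.3, 0.4], [-0.7, 179.7, -0.2]]
offset tool mm [-10.6  33.5  -1.3]
axes x [ 0.985 -0.175  0.008] z [0.175 0.985 0.002]
```

View pics/s10.png

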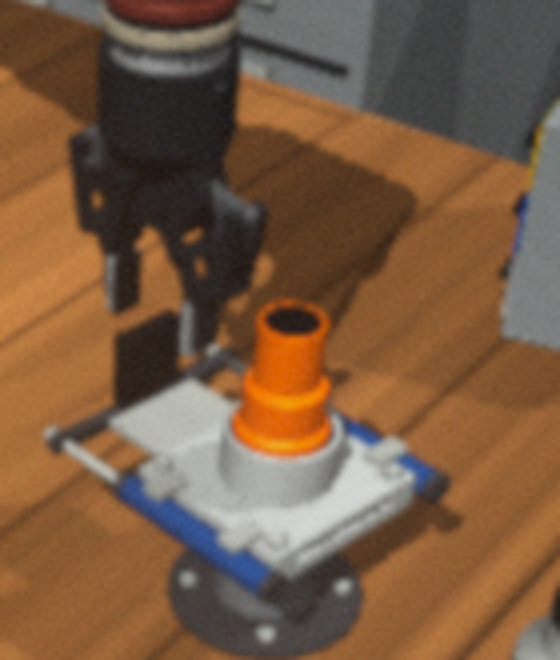

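The fingers are about 10 mm too far in +x, at (118,285) and (195,325) around the plate at (147,357). I'll correct x before going lower.

move_arm(offset=[[-0.005,0,0],[-0.004,0,0],[0,0,0],[0,0,0]], dr=[[-0.1,-0.3,0.4],[0,0,0],[0,0,0],[0,0,0]], jaw=[0.65,0.65,0.65,0.65])

```text
time_s: 12.52
ee_pos: [463.6, 201.7, 159.8]
ee_rot: [-1.564, 0.128, -0.139]
force: [-0.0, 0.5, 0.3]
gripper_width: 55.5
```

```bash
python3 -c "
from h import *
P=np.array([570.3,180.9,0])-112*PX
st([P[0],P[1],122])"
```

```text
t 12.52 pos [463.6 201.7 159.8] F [-0.   0.5  0.3] w 55.5 j [0.27 0.06 1.97 0.   1.1  0.44]
dr options [[-0.2, 0.1, 0.4], [0.6, -179.9, 0.3]]
offset tool mm [-3.6 37.7 -2.5]
axes x [ 0.986 -0.169  0.006] z [0.169 0.986 0.004]
```

move_arm(offset=[[-0.003,0.006,-0.002],[-0.001,0.01,0],[0,0.01,0],[0,0.007,0],[0,0.004,0],[0,0,0]], dr=[[-0.2,0,0.4],[0,0,0],[0,0,0],[0,0,0],[0,0,0],[0,0,0]], jaw=[0.65,0.65,0.65,0.65,0.65,0.65])

```text
time_s: 13.02
ee_pos: [459.2, 200.6, 120.2]
ee_rot: [-1.566, 0.132, -0.134]
force: [0.1, 0.4, 0.1]
gripper_width: 55.5
```

```bash
python3 -c "
from h import *
P=np.array([570.3,180.9,0])-112*PX
st([P[0],P[1],122]);a=cap('scene','s11',(265,50,405,215),4)"
```

```text
t 13.02 pos [459.2 200.6 120.2] F [0.1 0.4 0.1] w 55.5 j [0.27 0.11 2.   0.   1.03 0.44]
dr options [[-0.0, 0.1, 0.1], [0.1, -179.9, 0.1]]
offset tool mm [ 0.8 -1.8 -0.5]
axes x [ 0.986 -0.169  0.001] z [0.169 0.986 0.001]
```

View pics/s11.png

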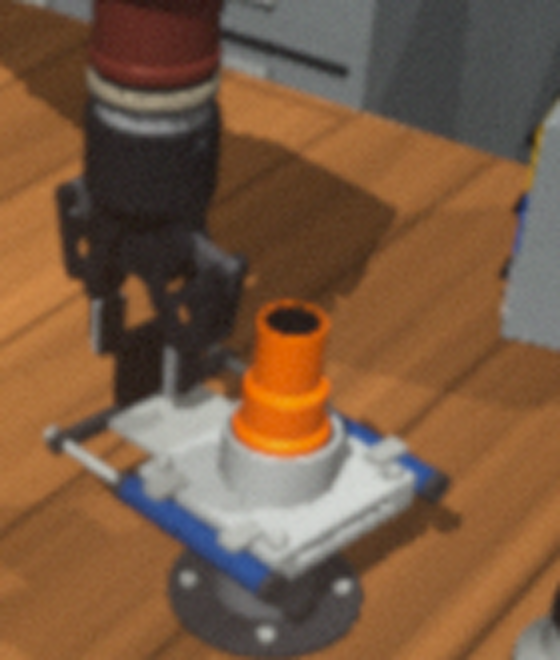

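move_arm(offset=[[0.0005,-0.002,0],[0,0,0],[0,0,0],[0,0,0],[0,0,0],[0,0,0],[0,0,0],[0,0,0]], dr=[[0,0,0],[0,0,0],[0,0,0],[0,0,0],[0,0,0],[0,0,0],[0,0,0],[0,0,0]], jaw=[0.4,0.1,0,0,0,0,0,0], squeeze=70)

```text
time_s: 13.73
ee_pos: [461.0, 200.4, 122.8]
ee_rot: [-1.564, 0.135, -0.139]
force: [1.6, -0.3, -2.3]
gripper_width: 11.2
```

```bash
python3 -c "
from h import *
P=np.array([570.3,180.9,0])-112*PX
st([P[0],P[1],122])"
```

```text
t 13.73 pos [461.  200.4 122.8] F [ 1.6 -0.3 -2.3] w 11.2 j [0.27 0.11 2.   0.   1.03 0.44]
dr options [[-0.1, -0.2, 0.1], [-0.2, 179.8, -0.2]]
offset tool mm [-1.   0.8 -0.6]
axes x [ 0.985 -0.174  0.003] z [0.174 0.985 0.002]
```

move_arm(offset=[[-0.003,0,0],[-0.004,0,0],[-0.004,0,0],[-0.004,0,0],[-0.003,0,0],[-0.002,0,0],[-0.001,0,0]], dr=[[0,0,0],[0,0,0],[0,0,0],[0,0,0],[0,0,0],[0,0,0],[0,0,0]], jaw=[0,0,0,0,0,0,0])

```text
time_s: 14.32
ee_pos: [442.0, 204.0, 122.8]
ee_rot: [-1.564, 0.129, -0.146]
force: [7.3, 0.1, -4.6]
gripper_width: 11.5
```

```bash
python3 -c "
from h import *
P=np.array([461.0,200.4,122.8])-30*PX
st(P);a=cap('top','t12',(120,160,260,300),4);a=cap('scene','s12',(265,80,405,215),4)"
```

```text
t 14.32 pos [442.  204.  122.8] F [ 7.3  0.1 -4.6] w 11.5 j [ 0.29  0.07  2.04 -0.    1.02  0.47]
dr options [[-0.2, -0.2, 0.6], [-1.0, 179.8, -0.3]]
offset tool mm [-10.6  -0.1  -0.3]
axes x [ 0.985 -0.174  0.011] z [0.174 0.985 0.003]
```

View pics/s12.png

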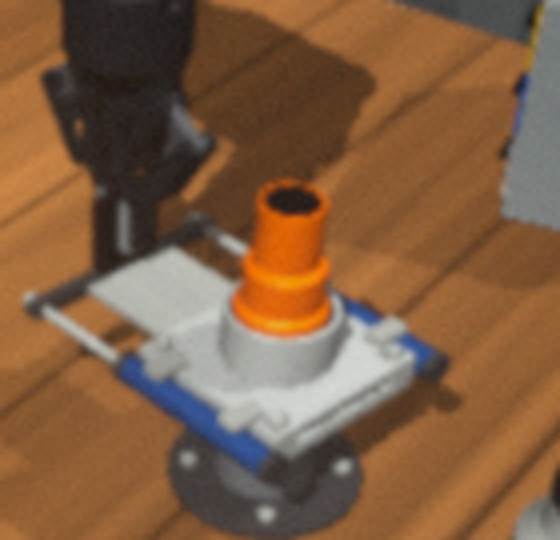

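View pics/t12.png

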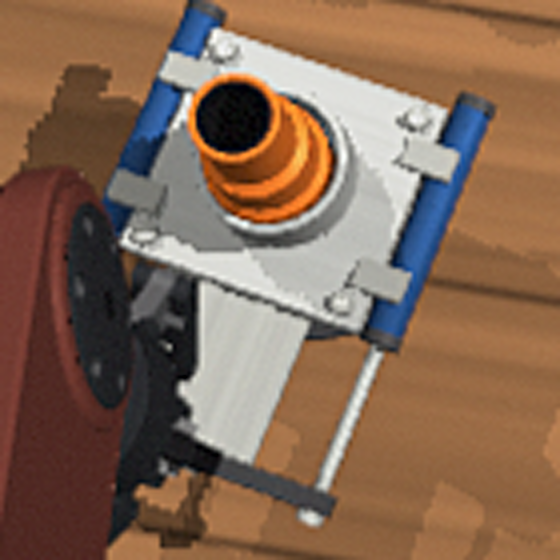

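The gate is drawn about 19 mm and the red line is not out yet. About 10 mm to go.

move_arm(offset=[[-0.003,0,0],[-0.003,0,0],[-0.003,0,0],[-0.001,0,0],[0,0,0]], dr=[[0,0,0.4],[0,0,0],[0,0,0],[0,0,0],[0,0,0]], jaw=[0,0,0,0,0])

```text
time_s: 14.83
ee_pos: [434.2, 205.4, 122.8]
ee_rot: [-1.563, 0.127, -0.147]
force: [7.1, 0.4, -5.4]
gripper_width: 11.3
```

```bash
python3 -c "
from h import *
P=np.array([461.0,200.4,122.8])-30*PX
st(P);a=cap('top','t13',(120,160,260,300),4);a=cap('scene','s13',(265,80,405,215),4);
r=(a[:,:,2].astype(int)-a[:,:,0]);"
```

```text
t 14.83 pos [434.2 205.4 122.8] F [ 7.1  0.4 -5.4] w 11.3 j [ 0.3   0.06  2.06 -0.    1.02  0.47]
dr options [[-0.2, -0.2, 0.7], [-1.1, 179.8, -0.4]]
offset tool mm [-2.7 -0.  -0.4]
axes x [ 0.985 -0.174  0.012] z [0.174 0.985 0.004]
```

View pics/s13.png

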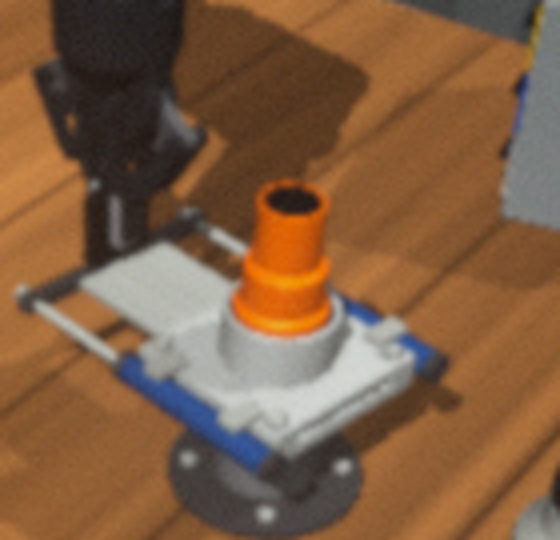

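View pics/t13.png

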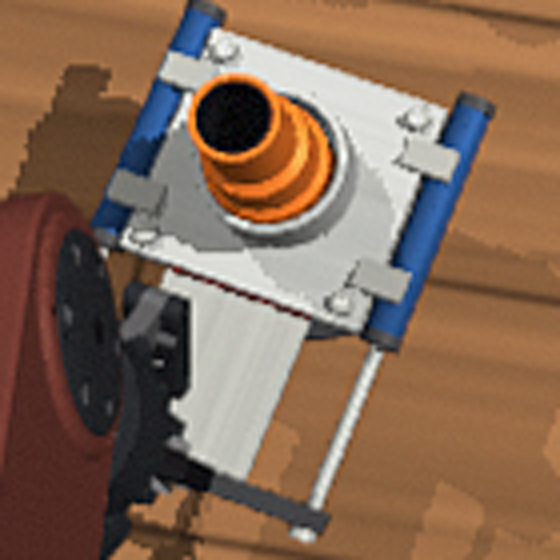

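The red line is just emerging at the gate edge, about (240,290) in the top crop. Roughly 3 mm more.

move_arm(offset=[[-0.002,0,0],[-0.002,0,0],[-0.001,0,0],[-0.0005,0,0]], dr=[[0,0,0.3],[0,0,0],[0,0,0],[0,0,0]], jaw=[0,0,0,0])

```text
time_s: 15.27
ee_pos: [431.0, 206.0, 122.8]
ee_rot: [-1.563, 0.125, -0.148]
force: [9.2, 0.8, -5.1]
gripper_width: 10.9
```

```bash
python3 -c "
from h import *
P=np.array([461.0,200.4,122.8])-30*PX
st(P);a=cap('top','t14',(140,210,220,290),7)
st(P)"
```

```text
t 15.27 pos [431.  206.  122.8] F [ 9.2  0.8 -5.1] w 10.9 j [ 0.3   0.05  2.06 -0.    1.01  0.48]
dr options [[-0.3, -0.2, 0.8], [-1.3, 179.8, -0.4]]
offset tool mm [ 0.5  0.  -0.4]
axes x [ 0.985 -0.173  0.014] z [0.173 0.985 0.005]
t 15.32 pos [431.  206.  122.8] F [ 8.1 -0.3 -4.8] w 11.2 j [ 0.3   0.05  2.06 -0.    1.01  0.48]
dr options [[-0.3, -0.2, 0.8], [-1.3, 179.8, -0.4]]
offset tool mm [ 0.5  0.  -0.4]
axes x [ 0.985 -0.173  0.014] z [0.173 0.985 0.005]
```

View pics/t14.png

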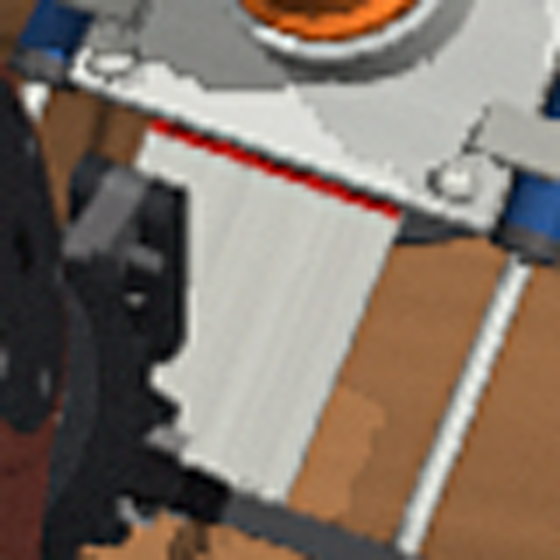

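The red line is now out along its whole length, from (155,127) to (400,213) in the crop. I'll check that the hold is steady, using camera calls only so the target stays fixed, and check the reducer's pose.

```bash
python3 -c "
from h import *
for i in range(10): bot.capture('top')
P=np.array([461.0,200.4,122.8])-30*PX
st(P);a=cap('top','t15');b=cap('scene','s15',(90,80,410,350),2.4)
for n,im,(x0,y0,x1,y1) in(('top',a,(160,170,200,205)),('scene',b,(325,120,352,140))):
    dk=(im[y0:y1,x0:x1].max(2)<75).astype(np.uint8);k,l,s,c=cv2.connectedComponentsWithStats(dk);i=1+np.argmax(s[1:,4]);print(n,s[i],onz(n,c[i]+[x0,y0],195).round(1),c[i]+[x0,y0])
    print(proj(n,np.array([570.3,180.9,195])))
h=cv2.cvtColor(a,cv2.COLOR_BGR2HSV);m=cv2.inRange(h,(0,180,90),(3,255,255))|cv2.inRange(h,(174,180,90),(180,255,255));m[:220]=0;m[245:]=0;m[:,:158]=0;m[:,200:]=0
q=np.argwhere(m)[:,::-1];w=[(onz('top',p,84)-[570.3,180.9,84])@PX for p in q];print(len(q),np.percentile(w,[2,50,98]))
"
```

```text
t 15.82 pos [431.  206.  122.8] F [ 8.  -0.2 -5.8] w 11.1 j [ 0.3   0.05  2.06 -0.    1.01  0.48]
dr options [[-0.3, -0.2, 0.8], [-1.3, 179.8, -0.4]]
offset tool mm [ 0.5  0.  -0.4]
axes x [ 0.985 -0.173  0.014] z [0.173 0.985 0.005]
top [  9  11  19  17 258] [568.7 182.2 195. ] [177.84883721 188.94186047]
[178.85481531 188.1479949 ]
scene [ 7  7 12  6 57] [568.9 181.4 195. ] [337.61403509 129.68421053]
[338.02913038 130.00124599]
57 [-59.30557539 -57.93317357 -56.05606982]
```

View pics/s15.png

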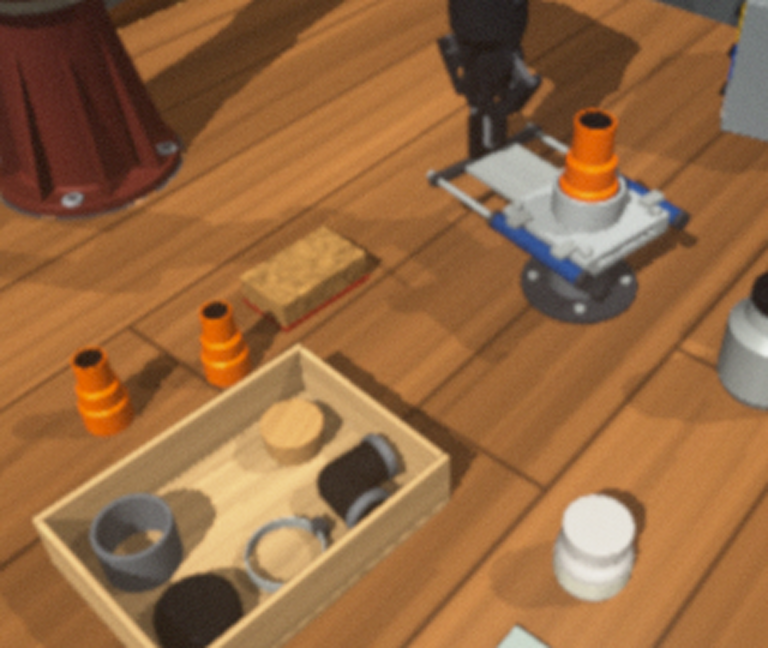

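Checks pass: the hold is unchanged over 0.5 s, the red line lies 56–59 mm from the axis (gate edge at 55), and the reducer's top is within 2 mm of the socket axis at z = 195. The rest of the bench looks undisturbed. Handing in.

```bash
python3 -c "
from station import bot
print(bot.sign_off())"
```

```text
the job is handed in; nothing more can be done
None
```

The reducer is in the port's socket, wide end down and upright, and I handed in still holding the gate about half open against its spring. The robot clock stood at about 16 s, well inside the 58 s limit.

I gripped the reducer by its narrow section and lowered it into the socket with the gate shut. It met the ledge with about 12 N, at the height I expected, and I then let it go. After that I gripped the black plate and drew it towards the robot in small steps.

My last checks showed:
- **Gate:** it is drawn about 30.5 mm by the arm's reading, and that reading did not change over 0.5 s of holding. The red line shows along the blade just clear of the gate edge. The wrist felt about 8 N along the draw, as expected from the spring.
- **Reducer:** the centre of its top is within 2 mm of the socket axis in both camera views, at the height that means fully home.
- **The rest:** the other five fittings are still in the crate, and everything else I could see on the bench appears unmoved.

**Less certain:**
- The red line measured about 3.3 mm wide rather than 4 mm, so the gate's position is good to about ±1 mm.
- A steady downward force of about 5 N and a wrist tilt of about 1° stayed on the grip.

No check failed.

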